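# Move a snap-in battery from its charger to the rotary tool's power unit

## Robot

A 6-joint arm with a two-finger parallel gripper is mounted at the origin on the work surface; the furniture and walls round the work are solid. World frame = base frame: x ahead of the robot, y to its left, z up, the work surface at z = 0. Lengths are in m, angles in rad, forces in N, time in s.
With the tool pointing down it reaches from about 0.425 to 0.95 m from the base axis. Payload 3.5 kg.
Tool frame: the origin (TCP) lies between the finger pads; the fingertips stand 22 mm ahead of it and the grasp point (between the pads) lies 3 mm ahead of it (ctrl.nose_length is the z of the fingertips in the tool frame, in m); z points along the fingers, y is the line along which they close (so a half turn about z gives the same grasp; the last joint's range is limited). The gripper opens to 85 mm and grips with 20 to 120 N. Pads are 22 mm wide; open, the fingers measure 114 mm over their backs; the gripper's body (76 mm by 85 mm) begins 54 mm behind the grasp point. The pads swing forward as they close: fully open they stand 13 mm farther back than shut.
Start: joints at [1.018, 0.286, 1.577, -0, 1.279, -0.15], TCP at [0.265, 0.621, 0.253] pointing down, gripper open.
Joint ranges: [-2.77, 2.77], [-0.9, 2.22], [0.21, 2.48], [-1.53, 4.67], [0.24, 2.81], [-2.84, 2.84]. Speed limits (rad/s): [2.79, 2.79, 3.14, 3.14, 3.14, 3.14].

## Interface

Orientations are given as a unit quaternion [x, y, z, w].
In Python, from plant import ctrl gives the robot as it stands. The module is installed in compiled form; this text tells all that it offers.
- The arm moves only by the tool send_rows, never from a script. Its argument "rows" is text: rows parted by semicolons, each of 7 numbers parted by spaces: the turn, a rotation vector about the tool's x, y, z in shares of 2 rad (1.0 is 2 rad), then the shift along the tool's x, y, z in parts of the range, where 1.0 means 600 mm, then the opening, from -1 (shut) to 1 (fully open). A call has 1 to 8 rows; each row is the pose to reach, as a shift and turn from the pose commanded when the call began, along the tool's axes at that moment; what a row does not reach only later rows make up. A row lasts 1/8 s, in which the tool goes at most 62.5 mm and 10.7 degrees, less where a joint would pass 70% of its speed; a pose out of reach is approached as far as the arm can. No shift or turn number may pass 1 either way. A call with a gripper value outside its range is refused whole. The fingers move at their own pace and stop on an object; "grip_force" is the grip in N (left out, the last holds). Time passes only in rows, so rows that repeat a pose let the fingers close. It gives the time, the measured TCP pose, the force, the opening and the grip force at its end, in the units of the state.
- ctrl.get_state(): the state, without advancing time (a new reading comes with each control period).
- ctrl.read_camera(name): name is "scene" or "top"; returns a dict with "color" (400x640x3 uint8, red, green, blue), "fx", "fy", "cx", "cy" (pixels), "D" ([k1, k2, p1, p2, k3] as OpenCV has them; the pictures are not rectified), "extrinsics" (4x4, takes a point from world to camera coordinates). Camera axes: x right, y down, z forward; pixel columns grow to the right and rows downward; lengths in m; the calibration is good to about 2 mm. A picture is of the moment at which its call begins. There is no depth.
- ctrl.sign_off(): hands the job in; it is judged then, once.
Trained networks look in a picture, given as the dict that the camera call returned (one of the last four; its "shot" number tells which), for a name from the list of things; names that differ only in an ending like _2 or _b are one class to them, and where a whole thing is asked for, a point or a joint stands for the part that bears it (a point fixed in the world has none). Each returns a list of dicts, best first, with "p" (0 to 1); they miss things now and then, are a little off and sometimes report something else, mostly with a low value. They report only what shows in the picture. A call takes as long as a camera call.
- ctrl.look_for(picture, target): "position" ([x, y, z] in m, in the coordinates of the camera as it stood for that picture, good to about 4 mm: the middle of the surface that is visible of it).
The state is a dict: "time": time; "qpos": joint angles; "dq": joint speeds; "joint_efforts": joint torques, N m; "eef_pos": TCP position; "tcp_rot": TCP orientation; "contact_force": force on the tool from outside, world axes, zero at the start; "wrist_torque": the same for the moment, N m; "opening": opening from 0.0 (shut) to 1.0 (fully open); "finger_force": force on a finger pad.
Only numpy, scipy, OpenCV 4.12 (cv2) and the standard library are available. Lean on these libraries where they do the work, as an engineer would, in place of code of your own. Each camera call takes 0.05 s, during which the arm holds its last target. There are 200 camera calls.

## Task

The battery in the charger is charged: squeeze the spring buttons on its two sides together to free it, draw it straight out of the charger, and put it into the empty socket of the power unit, pressing it down gently against the sprung plate until it is far enough in for both buttons to snap out and hold it there by themselves when you let go. Never wrench it or force it, either coming out or going in (pull and press with well under 25 N), and leave the petri dish, the ammonite and the jar where they are.

Things in the scene. Friction and masses are not known exactly. Their poses are not given: they have to be found in the camera images.
- battery: Black battery, 0.26 kg, fits either way round. Origin: centre of its underside, z up. Lower block 56 (x) x 44 (y) x 38 mm high; above it a neck 52 x 34 mm up to z = 70. Low on its +y and -y sides (z = 12 to 20) a catch nub sticks out 6 mm and draws in with the button above it. It starts standing in the charger, nubs under the catch edges of the socket.
- battery_grip (a point): Point in the battery, 53 mm above the underside, midway between its two grey spring buttons, which stand on the neck's +y and -y sides: pads 26 mm wide (x), z = 40 to 66 mm of the battery, outer faces 60 mm apart at rest, 48 mm squeezed. A ledge at the pads' foot (z = 40 to 43) sticks out 4 mm more: keep fingertips above it. Pinch along y with a light grip, about 20 N.
- tab_l (a joint): Travel of the battery's +y button inward, m: 0 = out, 0.006 = fully in. Spring: 6 N at 0, 13 N fully in. Its nub clears the catch edge beyond about 0.005.
- tab_r (a joint): The same for the -y button.
- charger: Off-white charger fixed to the table, 104 (x) x 116 (y) x 47 mm, upright socket in the middle. Origin: centre of its underside, on the table. The battery stands in it, underside at z = 15 mm, axes along the charger's, pushed up against the catch edges (on the y sides) by a sprung floor (about 5 N, yields 4 mm, rises 2 mm once freed). Socket rim at z = 47 mm; 1.2 mm clearance on each side.
- dock: Grey power unit fixed to the table, housing 104 (x) x 116 (y) x 41 mm, round jack on its front. Origin: centre of its underside, on the table. In its middle a collar forms an upright socket for the battery, axes along the unit's, opening 58.4 (x) x 46.4 (y) mm, mouth bevelled 4 mm. The collar's height differs from unit to unit and is not measured: rim at z = 46 to 66 mm.
- plate (a joint): Travel down, m, of the sprung plate in the unit's socket, 28 mm below the rim at 0. The battery's underside presses it: 5 N at first touch, 1 N more per mm, hard stop at 0.0065 (11.5 N). Nubs (tops bevelled) snap out under the catch edges beyond 0.004 (9 N); a latched battery rests at 0.004. Let go higher, it is pushed up, not held. Stop by force (12 to 14 N), not height; over 25 N fails.
- petri_dish: Bystander: round glass dish, 67 mm wide, 15 mm high. Origin at the centre of its underside. Leave alone.
- ammonite: Bystander: small grey-brown ammonite fossil, 40 x 48 x 14 mm. Origin at the centre of its underside. Leave alone.
- jar_resin: Bystander: white-lidded jar, 62 mm wide, 79 mm high. Origin at the centre of its underside. Leave alone.

How it is judged:
By the outcome, as a careful person would: the job done as asked, in the order asked, and still so for the second after the job is handed in, with the robot touching nothing.
It also fails if it takes over 64 s, if anything falls off the work surface, if the arm or the gripper's body presses on something with over 40 N, if the wrist force passes 120 N, or if a joint passes its speed limit or range.

## Working session

There is one attempt and no reset: what is moved stays moved. The work goes in short steps, Python scripts to look and compute and a tool call to move; the robot and the scene stay as the last step left them, time stands still between calls to the robot, and variables do not carry over. Pictures are saved under pics/ and viewed, at most 10 in all, crops included, and the job is handed in when it is done.

Besides the shell and the picture viewer there is one more tool, called after ">>>" as a command line: name --argument value ..., lists and objects as JSON in quotes. send_rows: Moves the arm, as the interface text tells. Its arguments: {"type":"object","properties":{"rows":{"type":"string"},"grip_force":{"type":"number"}},"required":["rows"]}

```bash
mkdir -p pics; cat > h.py <<'E'
import numpy as np, cv2
from plant import ctrl
def shot(n,save=None):
    p=ctrl.read_camera(n)
    if save: cv2.imwrite('pics/'+save,p['color'][:,:,::-1])
    return p
def K(p): return np.array([[p['fx'],0,p['cx']],[0,p['fy'],p['cy']],[0,0,1]])
def world(p,c):
    T=np.linalg.inv(np.array(p['extrinsics'])); return T[:3,:3]@np.array(c)+T[:3,3]
def proj(p,w):
    E=np.array(p['extrinsics']); r,_=cv2.Rodrigues(E[:3,:3])
    return cv2.projectPoints(np.array(w,float).reshape(-1,1,3),r,E[:3,3],K(p),np.array(p['D']))[0].reshape(-1,2)
def ray(p,uv):
    n=cv2.undistortPoints(np.array(uv,float).reshape(-1,1,2),K(p),np.array(p['D'])).reshape(-1,2)
    E=np.array(p['extrinsics']);R=E[:3,:3]
    d=np.c_[n,np.ones(len(n))]@R
    return -R.T@E[:3,3],d
def atz(p,uv,z):
    o,d=ray(p,uv); return o+d*((z-o[2])/d[:,2])[:,None]
E
python3 - <<'E'
from h import *
np.set_printoptions(precision=4,suppress=True)
s=ctrl.get_state();print(s['eef_pos'],s['tcp_rot'],s['contact_force'],s['opening'],ctrl.nose_length)
for n in('scene','top'):
    p=shot(n,n+'0.png');print(n,p['fx'],p['cx'],p['cy'],world(p,[0,0,0]))
    for t in('battery','charger','dock','petri_dish','ammonite','jar_resin'):
        for r in ctrl.look_for(p,t)[:2]:
            w=world(p,r['position']);print(t,round(r['p'],2),w,proj(p,w)[0])
E
```

```text
[0.2643 0.6205 0.2519] [ 0.2001  0.9798 -0.0011 -0.0004] [-0.682   0.0577  0.1463] 0.9997667841198441 0.022
scene 474.9838286247498 317.678331056323 209.59920671934685 [-0.2537 -0.8448  0.7065]
battery 0.83 [0.5157 0.0607 0.0762] [302.0579 169.4678]
charger 0.7 [0.4952 0.0352 0.0373] [302.7209 187.1987]
dock 0.74 [ 0.4593 -0.1858  0.0374] [350.2548 225.1406]
petri_dish 0.92 [ 0.353  -0.2358  0.0033] [333.1549 263.7672]
jar_resin 0.69 [0.4948 0.0354 0.0379] [302.5384 187.0496]
jar_resin 0.57 [ 0.4934 -0.436   0.061 ] [443.423  258.2406]
top 431.60403008753076 325.19557022909754 199.21272081943877 [ 0.2284 -0.1024  1.2057]
battery 0.88 [0.5133 0.0677 0.0796] [260.7938 163.6743]
battery 0.43 [0.3457 0.1863 0.0136] [220.3943 228.6813]
charger 0.83 [0.5068 0.0608 0.0327] [265.6893 170.0338]
dock 0.79 [ 0.4794 -0.1725  0.0349] [349.6218 178.9718]
petri_dish 0.89 [ 0.3459 -0.2359  0.0013] [372.3331 228.017 ]
ammonite 0.72 [0.3477 0.1821 0.0157] [221.7542 227.8942]
jar_resin 0.94 [ 0.5027 -0.4188  0.077 ] [442.0101 166.5657]
```

```bash
python3 - <<'E'
import cv2
a=cv2.imread('pics/scene0.png')[120:290,230:480];b=cv2.imread('pics/top0.png')[110:260,200:460]
cv2.imwrite('pics/sc.png',cv2.resize(a,None,fx=3.2,fy=3.2,interpolation=2));cv2.imwrite('pics/tc.png',cv2.resize(b,None,fx=3,fy=3,interpolation=2))
E
```

```text
(no output)
```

View pics/sc.png

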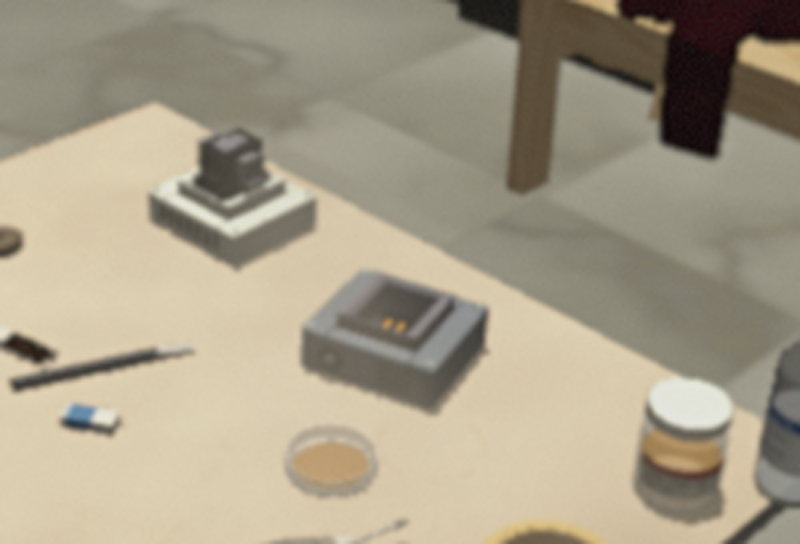

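View pics/tc.png

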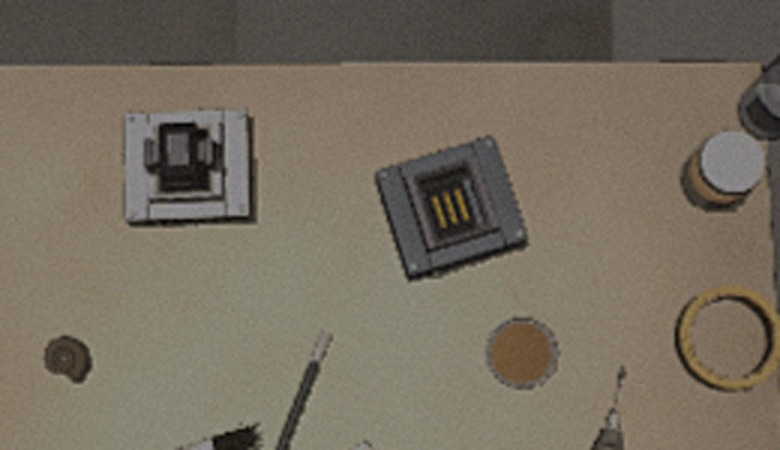

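The scene crop shows the charger with the battery at (232,190) and the grey dock, turned slightly, at (395,335). The top crop shows the charger at (188,165), nearly aligned with the axes, and the dock at (450,208), rotated about 15°. I'll zoom in to measure corners.

```bash
python3 - <<'E'
from h import *
import pickle
out={}
for n in('scene','top'):
    ps=[shot(n) for _ in range(6)]
    im=np.mean([p['color'] for p in ps],0); p=ps[0]; p['color']=np.clip(im,0,255).astype(np.uint8); out[n]=p
pickle.dump(out,open('avg.pkl','wb'))
def crop(n,u,v,w,h,s):
    a=out[n]['color'][v:v+h,u:u+w,::-1].astype(float); a=np.clip(a*255/np.percentile(a,99.5),0,255).astype(np.uint8)
    a=cv2.resize(a,None,fx=s,fy=s,interpolation=cv2.INTER_CUBIC)
    for i in range(0,w,10): cv2.putText(a,str(u+i),(int((i+.5)*s),9),0,.33,(0,0,255));cv2.line(a,(int((i+.5)*s),10),(int((i+.5)*s),16),(0,0,255))
    for i in range(0,h,10): cv2.putText(a,str(v+i),(0,int((i+.5)*s)),0,.33,(0,0,255));cv2.line(a,(22,int((i+.5)*s)),(28,int((i+.5)*s)),(0,0,255))
    return a
cv2.imwrite('pics/m1.png',np.hstack([crop('top',236,140,50,54,8),crop('top',322,150,55,54,8)[:,:400+0]]))
cv2.imwrite('pics/m2.png',np.hstack([crop('scene',273,155,58,52,6.8),crop('scene',322,200,60,52,6.8)])[:,:800])
E
```

```text
(no output)
```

View pics/m1.png

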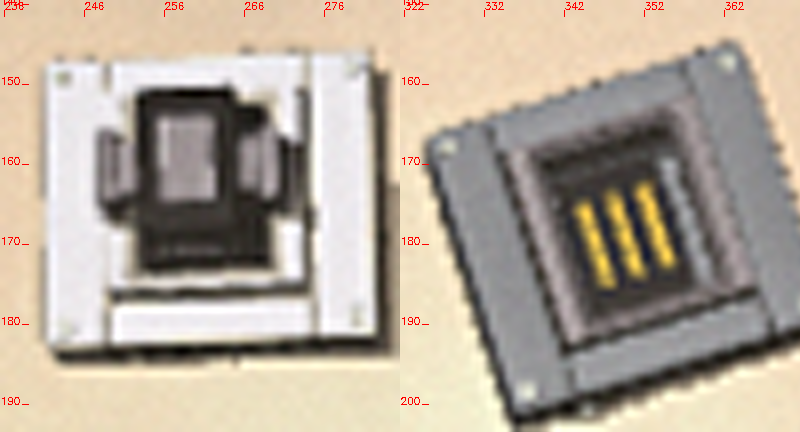

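View pics/m2.png

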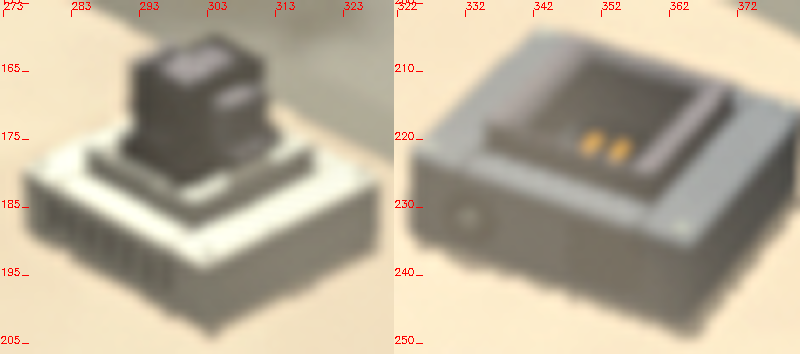

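The top view shows the charger's top corners and the dock's housing and collar clearly. In the scene view the collar stands a few mm above the dock housing. I'll fit poses from the corners I picked.

```bash
cat > fit.py <<'E'
from h import *
import pickle
from scipy.optimize import least_squares
np.set_printoptions(precision=4,suppress=True)
A=pickle.load(open('avg.pkl','rb'))
def px(l,u,v,s,ox=0): return np.array([[u+(a-ox)/s-.5,v+b/s-.5] for a,b in l])
# order: corner signs assigned by local (x far, y left)
top_ch=px([(46,64),(371,54),(376,338),(52,348)],236,140,8)       # far-left, far-right, near-right, near-left
top_dk=px([(428,134),(740,42),(512,415)],322,150,8,400)          # far-left, far-right, near-left
sc_ch=px([(25,177),(204,268),(380,183)],273,155,6.8)             # near-left, near-right, far-right
sc_dk=px([(413,153),(690,245),(540,32)],322,200,6.8,394)       # near-left, near-right, far-left
S={'fl':(52,58),'fr':(52,-58),'nr':(-52,-58),'nl':(-52,58)}
def pts(q,names,h,k=1):
    x,y,t=q;c,s=np.cos(t),np.sin(t)
    return [(x+(c*S[n][0]-s*S[n][1])*k/1000,y+(s*S[n][0]+c*S[n][1])*k/1000,h) for n in names]
def fit(obs,h=None,x0=(.5,0,0)):
    def f(q): return np.concatenate([(proj(A[c],pts(q[:3],n,q[3] if h is None else h))-u).ravel() for c,n,u in obs])
    r=least_squares(f,list(x0)+([.04] if h is None else []));return r.x,np.abs(r.fun).max()
ch=[('top',['fl','fr','nr','nl'],top_ch),('scene',['nl','nr','fr'],sc_ch)]
dk=[('top',['fl','fr','nl'],top_dk),('scene',['nl','nr','fl'],sc_dk)]
if __name__=='__main__':
  for nm,o,x0 in(('charger',ch,(.5,.06,0)),('dock',dk,(.47,-.18,.25))):
    print(nm,'both',fit(o,None,x0))
    for h in (.033,.037,.041): print(h,'top',fit(o[:1],h,x0),'scene',fit(o[1:],h,x0))
E
python3 fit.py
```

```text
charger both (array([0.5234, 0.0715, 0.0339, 0.0322]), np.float64(0.954985655630594))
0.033 top (array([0.5227, 0.0715, 0.03  ]), np.float64(0.7827703555975631)) scene (array([0.5236, 0.0709, 0.0397]), np.float64(0.8121650480835001))
0.037 top (array([0.5217, 0.071 , 0.03  ]), np.float64(0.8542395538266305)) scene (array([0.5192, 0.0657, 0.039 ]), np.float64(0.9607033636527262))
0.041 top (array([0.5207, 0.0704, 0.03  ]), np.float64(0.9262041449455864)) scene (array([0.5147, 0.0604, 0.0382]), np.float64(1.1107877109030255))
dock both (array([ 0.4827, -0.1742,  0.2929,  0.0394]), np.float64(1.1103670280119218))
0.033 top (array([ 0.4829, -0.1739,  0.2849]), np.float64(0.33449138727303307)) scene (array([ 0.4908, -0.1676,  0.2971]), np.float64(0.8716756491932642))
0.037 top (array([ 0.482 , -0.1737,  0.285 ]), np.float64(0.3918088896376162)) scene (array([ 0.4865, -0.1717,  0.2959]), np.float64(0.982546507891584))
0.041 top (array([ 0.4811, -0.1736,  0.285 ]), np.float64(0.4610851594277392)) scene (array([ 0.4823, -0.1757,  0.2947]), np.float64(1.0948067261556957))
```

```bash
cat > ov.py <<'E'
from fit import *
D=np.array([.4815,-.1742,.288]);C=np.array([.5225,.0712,.032])
def rect(q,a,b,h):
    x,y,t=q;c,s=np.cos(t),np.sin(t)
    return [(x+c*i*a-s*j*b,y+s*i*a+c*j*b,h) for i,j in((1,1),(1,-1),(-1,-1),(-1,1))]
tc=px([(500,150),(690,95),(757,293),(566,350)],322,150,8,400)
sc=px([(645,172),(735,82),(487,117)],322,200,6.8,394)
def f(v):
    R=rect(D,v[0],v[1],v[2]); return np.concatenate([(proj(A['top'],R)-tc).ravel(),(proj(A['scene'],[R[2],R[1],R[3]])-sc).ravel()])
r=least_squares(f,[.035,.03,.05]);print('collar',r.x,np.abs(r.fun).max());print(r.fun.reshape(-1,2))
def over(n,u,v,w,h,s,L):
    a=A[n]['color'][v:v+h,u:u+w,::-1].astype(float);a=np.clip(a*255/np.percentile(a,99.5),0,255).astype(np.uint8)
    a=cv2.resize(a,None,fx=s,fy=s,interpolation=2)
    for P,col in L:
        z=((proj(A[n],P)-[u,v]+.5)*s).round().astype(int);cv2.polylines(a,[z.reshape(-1,1,2)],True,col)
    return a
R,G,B=(0,0,255),(0,200,0),(255,0,0)
def sh(q,x,y): c,s=np.cos(q[2]),np.sin(q[2]); return np.array([q[0]+c*x-s*y,q[1]+s*x+c*y,q[2]])
LC=[(rect(C,.052,.058,.033),R),(rect(C,.0292,.0232,.047),B),(rect(C,.026,.017,.085),G)]+[(rect(sh(C,0,k*.025),.013,.005,.081),R) for k in(1,-1)]
v=r.x;LD=[(rect(D,.052,.058,.041),R),(rect(D,v[0],v[1],v[2]),B),(rect(D,.0292,.0232,v[2]-.004),G)]
t=np.hstack([over('top',236,140,50,47,6.5,LC),over('top',322,150,60,47,6.5,LD)])
b=np.hstack([over('scene',273,155,50+8,48,6,LC),over('scene',322,200,60,48,6,LD)])
w=min(t.shape[1],b.shape[1],800);cv2.imwrite('pics/ov.png',np.vstack([t[:,:w],b[:,:w]])[:600])
E
python3 ov.py
```

```text
collar [0.0359 0.0335 0.0544] 1.0262071622393023
[[ 1.0262 -0.3623]
 [ 0.5731 -0.3853]
 [ 0.1969 -0.553 ]
 [ 0.5728 -0.6446]
 [ 0.4201  0.3513]
 [ 0.0522 -0.2881]
 [-0.494   0.5068]]
```

View pics/ov.png

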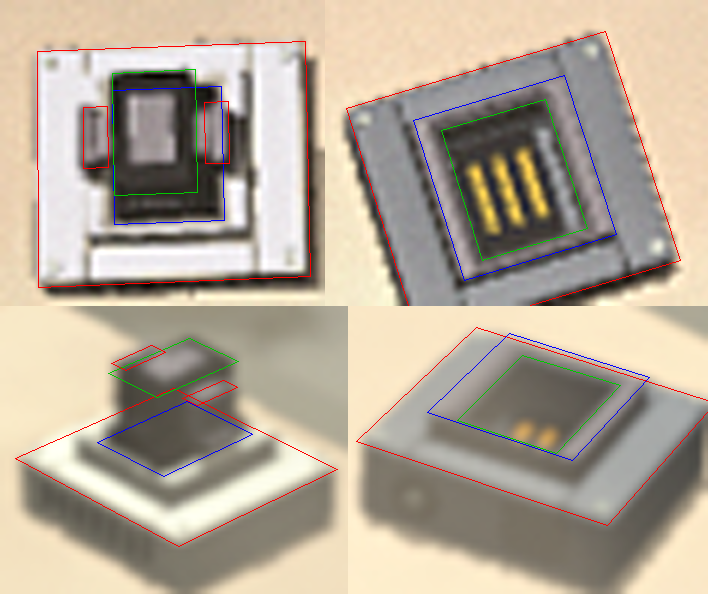

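The model overlay matches the charger, battery and dock within about 1–2 px. The dock rim is at about 54 mm. Next I'll move above the battery.

```bash
cat > go.py <<'E'
import sys
from h import *
from scipy.spatial.transform import Rotation as Ro
np.set_printoptions(precision=4,suppress=True)
def go(x,y,z,yaw):  # yaw: tool y direction, deg
    s=ctrl.get_state();a=np.radians(yaw);ty=np.array([np.cos(a),np.sin(a),0]);tz=np.array([0,0,-1.])
    R=Ro.from_quat(s['tcp_rot']);T=Ro.from_matrix(np.c_[np.cross(ty,tz),ty,tz])
    print('turn',(R.inv()*T).as_rotvec(degrees=True).round(2),'shift',(R.inv().apply(np.array([x,y,z])-s['eef_pos'])*1e3).round(1))
    print('t',s['time'],'F',np.array(s['contact_force']),'M',np.array(s['wrist_torque']),s['eef_pos'],s['opening'],s['finger_force'])
if __name__=='__main__': go(*map(float,sys.argv[1:5]))
E
python3 go.py .5225 .0712 .150 91.8
```

```text
turn [ -0.     0.   -24.87] shift [-452.8 -404.7  103.3]
t 1.3 F [ 0.3159  0.336  -0.6047] M [ 0.0084  0.0275 -0.0122] [0.2645 0.621  0.2533] 0.996616541333235 0.0
```

The manual's scale: shifts go in shares of 600 mm and turns go in shares of 2 rad. Converting my numbers, -453 mm is -0.755, -405 mm is -0.675, -25 degrees is -0.2182.

>>> send_rows --rows "0 0 -0.2182 -0.755 -0.675 0.0833 1;0 0 -0.2182 -0.755 -0.675 0.0833 1;0 0 -0.2182 -0.755 -0.675 0.0833 1;0 0 -0.2182 -0.755 -0.675 0.0833 1;0 0 -0.2182 -0.755 -0.675 0.0833 1;0 0 -0.2182 -0.755 -0.675 0.0833 1;0 0 -0.2182 -0.755 -0.675 0.0833 1;0 0 -0.2182 -0.755 -0.675 0.0833 1" --grip_force 20

```text
time: 2.3
eef_pos: [0.4764, 0.1689, 0.2128]
tcp_rot: [-0.017, 1.0, 0.0, 0.001]
contact_force: [0.6, -0.2, 0.3]
opening: 1.0
finger_force: 0.0
```

```bash
python3 go.py .5225 .0712 .150 91.8
```

```text
turn [0.01 0.08 0.12] shift [-42.7 -99.2  62.8]
t 2.3 F [ 0.5613 -0.1569  0.2536] M [-0.0193  0.0048 -0.0199] [0.4764 0.1689 0.2128] 1.0004620078502044 0.0
```

Scaled: -99 mm is -0.165, 60 mm is 0.1.

>>> send_rows --rows "0 0 0 -0.0717 -0.165 0.1 1;0 0 0 -0.0717 -0.165 0.1 1;0 0 0 -0.0717 -0.165 0.1 1;0 0 0 -0.0717 -0.165 0.1 1;0 0 0 -0.0717 -0.165 0.1 1"

```text
time: 2.92
eef_pos: [0.5222, 0.0743, 0.1535]
tcp_rot: [-0.018, 1.0, 0.0, 0.001]
contact_force: [0.0, -0.8, 0.6]
opening: 1.003
finger_force: 0.0
```

```bash
python3 go.py .5225 .0712 .082 91.8; python3 - <<'E'
from ov import *
o=[]
for n,u,v in(('top',225,125),('scene',265,130)):
    A[n]=shot(n); o.append(over(n,u,v,66,80,6,LC))
cv2.imwrite('pics/g1.png',np.hstack(o))
E
```

```text
turn [0.   0.11 0.22] shift [-0.  -3.2 71.5]
t 2.925 F [ 0.0208 -0.8253  0.6142] M [-0.0064  0.0403 -0.0005] [0.5222 0.0743 0.1535] 1.003083344775477 0.0
collar [0.0359 0.0335 0.0544] 1.0262071622393023
[[ 1.0262 -0.3623]
 [ 0.5731 -0.3853]
 [ 0.1969 -0.553 ]
 [ 0.5728 -0.6446]
 [ 0.4201  0.3513]
 [ 0.0522 -0.2881]
 [-0.494   0.5068]]
```

View pics/g1.png

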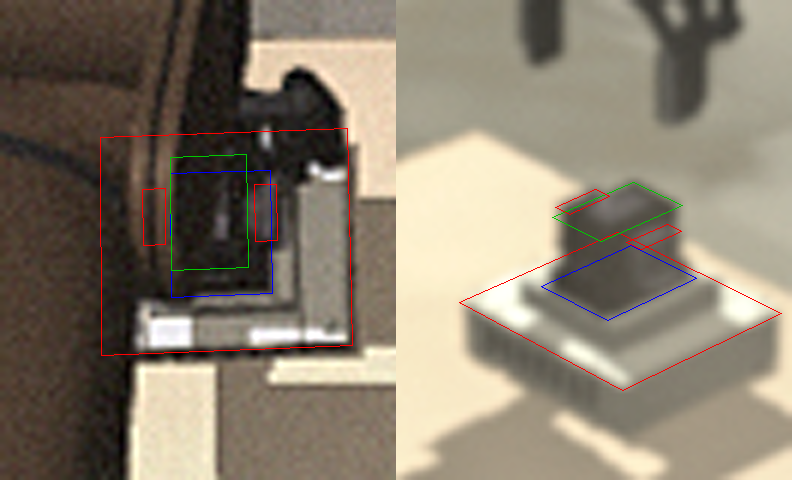

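The wrist hides part of the top view. The scene view shows the open fingers straddling the battery, above it. Descending.

>>> send_rows --rows "0 0 0 0 0 0.0333 1;0 0 0 0 0 0.0667 1;0 0 0 0 0 0.0833 1;0 0 0 0 0 0.0833 1;0 0 0 0 0 0.0833 1"

```text
time: 3.65
eef_pos: [0.5226, 0.0735, 0.1033]
tcp_rot: [-0.017, 1.0, -0.0, 0.001]
contact_force: [0.6, -0.6, -0.1]
opening: 0.995
finger_force: 0.0
```

```bash
python3 go.py .5225 .0712 .082 91.8
```

```text
turn [-0.01  0.09  0.14] shift [ 0.2 -2.2 21.3]
t 3.65 F [ 0.6331 -0.5651 -0.1215] M [ 0.0009 -0.0077 -0.0655] [0.5226 0.0735 0.1033] 0.9953892187012681 0.0
```

Scaled: 21 mm is 0.035, 20 mm is 0.0333.

>>> send_rows --rows "0 0 0 0 -0.0033 0.0167 1;0 0 0 0 -0.0033 0.0333 1;0 0 0 0 -0.0033 0.035 1;0 0 0 0 -0.0033 0.035 0.5;0 0 0 0 -0.0033 0.035 0.5;0 0 0 0 -0.0033 0.035 0.5"

```text
time: 4.4
eef_pos: [0.5223, 0.0712, 0.0817]
tcp_rot: [-0.017, 1.0, -0.0, 0.0]
contact_force: [-0.2, 0.1, -0.3]
opening: 0.752
finger_force: 0.0
```

```bash
python3 go.py .5225 .0712 .082 91.8; python3 - <<'E'
from ov import *
o=[]
for n,u,v in(('scene',285,150),):
    A[n]=shot(n); o.append(over(n,u,v,50,45,13,LC[-1:]))
cv2.imwrite('pics/g2.png',np.hstack(o))
E
```

```text
turn [-0.    0.03  0.12] shift [-0.2 -0.1 -0.3]
t 4.4 F [-0.1592  0.1252 -0.3488] M [ 0.0271 -0.0046 -0.0487] [0.5223 0.0712 0.0817] 0.7517208801731843 0.0
collar [0.0359 0.0335 0.0544] 1.0262071622393023
[[ 1.0262 -0.3623]
 [ 0.5731 -0.3853]
 [ 0.1969 -0.553 ]
 [ 0.5728 -0.6446]
 [ 0.4201  0.3513]
 [ 0.0522 -0.2881]
 [-0.494   0.5068]]
```

View pics/g2.png

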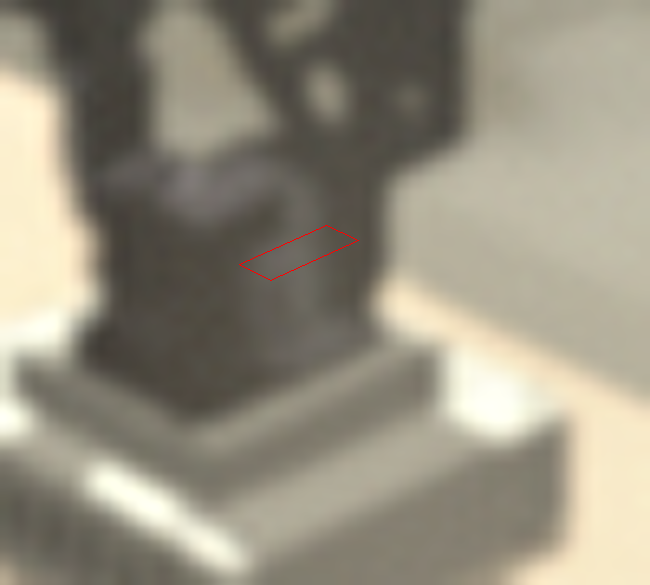

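The fingers straddle the battery on both sides at about 64 mm opening and have not touched yet. I'll close in steps and watch the side force.

>>> send_rows --rows "0 0 0 0 0 0 0.4;0 0 0 0 0 0 0.4;0 0 0 0 0 0 0.36;0 0 0 0 0 0 0.36"

```text
time: 4.95
eef_pos: [0.5223, 0.0712, 0.0817]
tcp_rot: [-0.017, 1.0, -0.0, 0.0]
contact_force: [-0.2, 1.3, 2.8]
opening: 0.681
finger_force: 6.7
```

```bash
python3 go.py .5225 .0712 .082 91.8
```

```text
turn [-0.01  0.03  0.12] shift [-0.2 -0.  -0.3]
t 4.95 F [-0.1839  1.2564  2.8242] M [ 0.2281  0.0391 -0.0159] [0.5223 0.0712 0.0817] 0.6805146330088725 6.735591888427734
```

>>> send_rows --rows "0 0 0 0 0 0 0.25;0 0 0 0 0 0 0.15;0 0 0 0 0 0 0;0 0 0 0 0 0 0;0 0 0 0 0 0 0;0 0 0 0 0 0 0" --grip_force 22

```text
time: 5.7
eef_pos: [0.5223, 0.0714, 0.0817]
tcp_rot: [-0.017, 1.0, 0.0, 0.0]
contact_force: [-0.1, 2.1, 5.2]
opening: 0.534
finger_force: 24.4
```

```bash
python3 go.py .5225 .0712 .082 91.8
```

```text
turn [0.02 0.03 0.12] shift [-0.2 -0.2 -0.3]
t 5.7 F [-0.1469  2.0625  5.2383] M [0.4567 0.0848 0.0189] [0.5223 0.0714 0.0817] 0.534377078460588 24.37801569700241
```

Fully squeezed. Now I'll draw it straight up, gently.

>>> send_rows --rows "0 0 0 0 0 -0.0017 0;0 0 0 0 0 -0.0033 0;0 0 0 0 0 -0.005 0;0 0 0 0 0 -0.0067 0"

```text
time: 6.2
eef_pos: [0.5222, 0.0714, 0.0853]
tcp_rot: [-0.017, 1.0, 0.0, 0.0]
contact_force: [2.0, 3.5, 0.8]
opening: 0.534
finger_force: 23.6
```

```bash
python3 go.py .5225 .0712 .082 91.8
```

```text
turn [0.02 0.03 0.11] shift [-0.3 -0.2  3.3]
t 6.2 F [2.0234 3.5445 0.8261] M [ 0.5923 -0.3029  0.0312] [0.5222 0.0714 0.0853] 0.5342592294340592 23.56356292963028
```

Scaled: -8 mm is -0.0133, -6 mm is -0.01.

>>> send_rows --rows "0 0 0 -0.0005 0.0008 -0.0033 0;0 0 0 -0.0005 0.0008 -0.0067 0;0 0 0 -0.0005 0.0008 -0.01 0;0 0 0 -0.0005 0.0008 -0.0133 0"

```text
time: 6.7
eef_pos: [0.5215, 0.0715, 0.0928]
tcp_rot: [-0.017, 1.0, -0.0, -0.001]
contact_force: [-0.4, -0.4, -2.8]
opening: 0.532
finger_force: 23.2
```

Scaled: -75 mm is -0.125, -65 mm is -0.1083.

>>> send_rows --rows "0 0 0 0 0 -0.0083 0;0 0 0 0 0 -0.02 0;0 0 0 0 0 -0.0333 0;0 0 0 0 0 -0.05 0;0 0 0 0 0 -0.075 0;0 0 0 0 0 -0.1083 0;0 0 0 0 0 -0.125 0"

```text
time: 7.58
eef_pos: [0.5232, 0.0717, 0.1706]
tcp_rot: [-0.017, 1.0, -0.0, 0.002]
contact_force: [-0.1, -0.1, -2.7]
opening: 0.535
finger_force: 23.2
```

```bash
python3 go.py .4815 -.1742 .170 106.5
```

```text
turn [ -0.04   0.17 -14.58] shift [  49.9 -244.4    0.5]
t 7.575 F [-0.0563 -0.1347 -2.7275] M [-0.0073  0.0227 -0.0552] [0.5232 0.0717 0.1706] 0.5354489889930761 23.181951642036438
```

Scaled: -244 mm is -0.4067, -230 mm is -0.3833, -14.6 degrees is -0.1274.

>>> send_rows --rows "0 0 -0.0262 0.0167 -0.0667 0 0;0 0 -0.0698 0.0333 -0.15 0 0;0 0 -0.1047 0.05 -0.2417 0 0;0 0 -0.1274 0.07 -0.3333 0 0;0 0 -0.1274 0.08 -0.3833 0 0;0 0 -0.1274 0.0833 -0.4067 0 0;0 0 -0.1274 0.0833 -0.4067 0 0;0 0 -0.1274 0.0833 -0.4067 0 0"

```text
time: 8.57
eef_pos: [0.4807, -0.1726, 0.1683]
tcp_rot: [-0.144, 0.99, 0.0, -0.0]
contact_force: [0.0, 1.1, -2.9]
opening: 0.536
finger_force: 23.3
```

```bash
python3 go.py .4815 -.1742 .135 106.5
```

```text
turn [ 0.05 -0.01  0.09] shift [-0.4 -1.8 33.3]
t 8.575 F [ 0.0479  1.1495 -2.9429] M [ 0.     -0.0441  0.0029] [ 0.4807 -0.1726  0.1683] 0.5362956485494929 23.2757306098938
```

Scaled: 30 mm is 0.05, 22 mm is 0.0367.

>>> send_rows --rows "0 0 0 0 -0.0017 0.0167 0;0 0 0 0 -0.0017 0.0367 0;0 0 0 0 -0.0017 0.05 0;0 0 0 0 -0.0017 0.05 0;0 0 0 0 -0.0017 0.05 0"

```text
time: 9.2
eef_pos: [0.481, -0.1748, 0.1385]
tcp_rot: [-0.144, 0.99, -0.0, 0.0]
contact_force: [-0.2, -0.4, -2.3]
opening: 0.532
finger_force: 23.3
```

```bash
python3 go.py .4815 -.1742 .130 106.5; python3 - <<'E'
from ov import *
s=ctrl.get_state();q=[s['eef_pos'][0],s['eef_pos'][1],.288];z=s['eef_pos'][2]-.0667
LB=[(rect(q,.028,.022,z),B),(rect(q,.028,.022,z+.038),B),(rect(q,.026,.017,z+.07),B),(rect(D,.0292,.0232,.050),G),(rect(D,.052,.058,.041),R)]
A['scene']=shot('scene');A['top']=shot('top')
cv2.imwrite('pics/d1.png',np.hstack([over('scene',315,180,72,75,7,LB),over('top',320,150,40,75,7,LB)]))
E
```

```text
turn [-0.01  0.01  0.02] shift [-0.6  0.5  8.5]
t 9.2 F [-0.2321 -0.4281 -2.2956] M [-0.0124  0.0418  0.0086] [ 0.481  -0.1748  0.1385] 0.5323999702713467 23.293890058994293
collar [0.0359 0.0335 0.0544] 1.0262071622393023
[[ 1.0262 -0.3623]
 [ 0.5731 -0.3853]
 [ 0.1969 -0.553 ]
 [ 0.5728 -0.6446]
 [ 0.4201  0.3513]
 [ 0.0522 -0.2881]
 [-0.494   0.5068]]
```

View pics/d1.png

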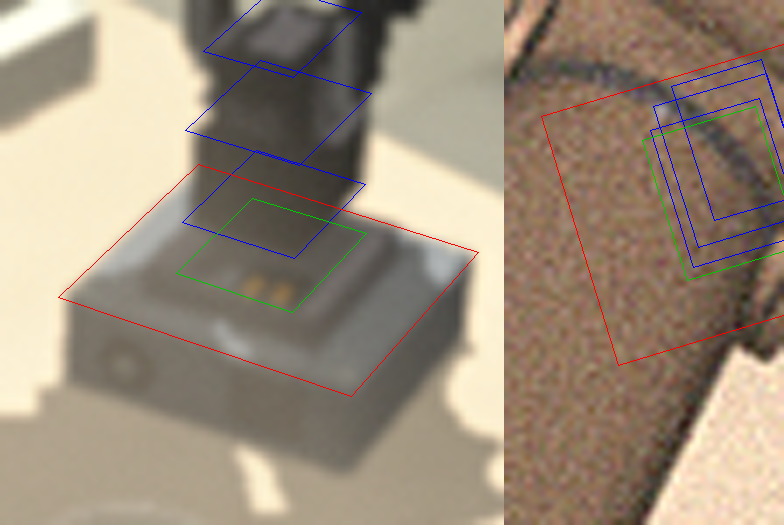

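The scene view shows the battery held squarely, hovering about 15 mm above the socket. The model and image offsets agree for battery and dock to about 1 px. I'll descend slowly under force watch.

Scaled: 16 mm is 0.0267, 14 mm is 0.0233.

>>> send_rows --rows "0 0 0 -0.0008 0.0008 0.005 0;0 0 0 -0.0008 0.0008 0.01 0;0 0 0 -0.0008 0.0008 0.015 0;0 0 0 -0.0008 0.0008 0.02 0;0 0 0 -0.0008 0.0008 0.0233 0;0 0 0 -0.0008 0.0008 0.0267 0"

```text
time: 10.05
eef_pos: [0.4812, -0.1741, 0.1223]
tcp_rot: [-0.144, 0.99, 0.0, -0.0]
contact_force: [-0.5, -0.7, -2.5]
opening: 0.536
finger_force: 23.3
```

Scaled: 4 mm is 0.0067, 3 mm is 0.005.

>>> send_rows --rows "0 0 0 0 0 0.0025 0;0 0 0 0 0 0.005 0;0 0 0 0 0 0.0067 0"

```text
time: 10.42
eef_pos: [0.4812, -0.1741, 0.1184]
tcp_rot: [-0.144, 0.99, -0.0, 0.0]
contact_force: [-0.8, -0.7, -3.0]
opening: 0.533
finger_force: 23.3
```

Scaled: 4 mm is 0.0067, 3 mm is 0.005.

>>> send_rows --rows "0 0 0 0 0 0.0025 0;0 0 0 0 0 0.005 0;0 0 0 0 0 0.0067 0"

```text
time: 10.8
eef_pos: [0.4811, -0.1741, 0.1143]
tcp_rot: [-0.144, 0.99, 0.0, -0.0]
contact_force: [-0.0, 0.8, -3.4]
opening: 0.535
finger_force: 23.3
```

Scaled: 4 mm is 0.0067, 3 mm is 0.005.

>>> send_rows --rows "0 0 0 0 0 0.0025 0;0 0 0 0 0 0.005 0;0 0 0 0 0 0.0067 0"

```text
time: 11.18
eef_pos: [0.4811, -0.1741, 0.1103]
tcp_rot: [-0.144, 0.99, 0.0, -0.0]
contact_force: [0.5, 0.0, -3.1]
opening: 0.534
finger_force: 23.3
```

Scaled: 4 mm is 0.0067, 3 mm is 0.005.

>>> send_rows --rows "0 0 0 0 0 0.0025 0;0 0 0 0 0 0.005 0;0 0 0 0 0 0.0067 0"

```text
time: 11.55
eef_pos: [0.4812, -0.1741, 0.1063]
tcp_rot: [-0.144, 0.99, 0.0, -0.0]
contact_force: [0.1, -0.4, -2.6]
opening: 0.535
finger_force: 23.3
```

Scaled: 3 mm is 0.005, 2 mm is 0.0033.

>>> send_rows --rows "0 0 0 0 0 0.0017 0;0 0 0 0 0 0.0033 0;0 0 0 0 0 0.005 0"

```text
time: 11.92
eef_pos: [0.4812, -0.1741, 0.1034]
tcp_rot: [-0.144, 0.99, 0.0, 0.0]
contact_force: [-1.1, 1.3, -3.2]
opening: 0.534
finger_force: 23.3
```

Scaled: 3 mm is 0.005, 2 mm is 0.0033.

>>> send_rows --rows "0 0 0 0 0 0.0017 0;0 0 0 0 0 0.0033 0;0 0 0 0 0 0.005 0"

```text
time: 12.3
eef_pos: [0.4812, -0.1741, 0.1003]
tcp_rot: [-0.144, 0.99, 0.0, -0.0]
contact_force: [0.0, 0.2, -2.5]
opening: 0.534
finger_force: 23.3
```

>>> send_rows --rows "0 0 0 0 0 0.0017 0;0 0 0 0 0 0.0033 0;0 0 0 0 0 0.005 0"

```text
time: 12.68
eef_pos: [0.4812, -0.1741, 0.0973]
tcp_rot: [-0.144, 0.99, 0.0, -0.0]
contact_force: [-0.2, -0.0, -2.0]
opening: 0.535
finger_force: 23.3
```

Scaled: 3 mm is 0.005, 2 mm is 0.0033.

>>> send_rows --rows "0 0 0 0 0 0.0017 0;0 0 0 0 0 0.0033 0;0 0 0 0 0 0.005 0"

```text
time: 13.05
eef_pos: [0.4812, -0.1741, 0.0944]
tcp_rot: [-0.144, 0.99, -0.0, 0.0]
contact_force: [0.6, 0.2, -2.4]
opening: 0.536
finger_force: 23.3
```

Scaled: 2 mm is 0.0033, 1 mm is 0.0017.

>>> send_rows --rows "0 0 0 0 0 0.0017 0;0 0 0 0 0 0.0033 0"

```text
time: 13.3
eef_pos: [0.4813, -0.1742, 0.0931]
tcp_rot: [-0.144, 0.99, 0.0, -0.0]
contact_force: [-1.9, 1.8, 3.6]
opening: 0.532
finger_force: 24.4
```

Plate contact at TCP z ≈ 0.0935, which matches a rim of about 55 mm. Pressing.

Scaled: 2 mm is 0.0033, 1 mm is 0.0017.

>>> send_rows --rows "0 0 0 0 0 0.0017 0;0 0 0 0 0 0.0033 0;0 0 0 0 0 0.0033 0"

```text
time: 13.68
eef_pos: [0.4813, -0.1742, 0.0908]
tcp_rot: [-0.144, 0.99, -0.0, 0.0]
contact_force: [-2.5, 2.0, 5.5]
opening: 0.533
finger_force: 24.9
```

Scaled: 2 mm is 0.0033, 1 mm is 0.0017.

>>> send_rows --rows "0 0 0 0 0 0.0017 0;0 0 0 0 0 0.0033 0;0 0 0 0 0 0.0033 0"

```text
time: 14.05
eef_pos: [0.4814, -0.1742, 0.089]
tcp_rot: [-0.144, 0.99, -0.0, 0.0]
contact_force: [-2.5, 1.8, 7.0]
opening: 0.533
finger_force: 25.2
```

Scaled: 1.5 mm is 0.0025, 1 mm is 0.0017.

>>> send_rows --rows "0 0 0 0 0 0.0017 0;0 0 0 0 0 0.0025 0;0 0 0 0 0 0.0025 0"

```text
time: 14.42
eef_pos: [0.4814, -0.1742, 0.0878]
tcp_rot: [-0.144, 0.99, 0.0, 0.0]
contact_force: [-2.8, 2.1, 7.4]
opening: 0.54
finger_force: 25.5
```

Scaled: 1 mm is 0.0017, 0.5 mm is 0.0008.

>>> send_rows --rows "0 0 0 0 0 0.0008 0;0 0 0 0 0 0.0017 0;0 0 0 0 0 0.0017 0"

```text
time: 14.8
eef_pos: [0.4815, -0.1742, 0.087]
tcp_rot: [-0.144, 0.99, 0.0, 0.0]
contact_force: [-4.9, 1.5, 10.0]
opening: 0.531
finger_force: 25.7
```

Scaled: 1.5 mm is 0.0025, 1 mm is 0.0017.

>>> send_rows --rows "0 0 0 0 0 0.0008 0.1;0 0 0 0 0 0.0017 0.2;0 0 0 0 0 0.0025 0.3;0 0 0 0 0 0.0025 0.4;0 0 0 0 0 0.0025 0.5;0 0 0 0 0 0.0025 0.55" --grip_force 20

```text
time: 15.55
eef_pos: [0.4812, -0.1743, 0.084]
tcp_rot: [-0.144, 0.99, -0.0, 0.0]
contact_force: [0.8, 0.1, 0.0]
opening: 0.774
finger_force: 0.0
```

Scaled: -170 mm is -0.2833, -130 mm is -0.2167.

>>> send_rows --rows "0 0 0 0 0 0 0.9;0 0 0 0 0 0 1;0 0 0 0 0 -0.0167 1;0 0 0 0 0 -0.0667 1;0 0 0 0 0 -0.1333 1;0 0 0 0 0 -0.2167 1;0 0 0 0 0 -0.2833 1"

```text
time: 16.42
eef_pos: [0.4815, -0.1743, 0.2575]
tcp_rot: [-0.144, 0.99, -0.001, 0.001]
contact_force: [-0.1, 0.1, -0.1]
opening: 1.002
finger_force: 0.0
```

Scaled: 220 mm is 0.3667, 180 mm is 0.3.

>>> send_rows --rows "0 0 0 0 0.1 0 1;0 0 0 0 0.2 0 1;0 0 0 0 0.3 0 1;0 0 0 0 0.3667 0 1;0 0 0 0 0.3667 0 1;0 0 0 0 0.3667 0 1"

```text
time: 17.18
eef_pos: [0.4189, 0.0365, 0.255]
tcp_rot: [-0.144, 0.99, -0.0, 0.001]
contact_force: [-0.2, -0.7, 0.4]
opening: 1.001
finger_force: 0.0
```

```bash
python3 - <<'E'
from ov import *
D=np.array([.4815,-.1742,.288])
def L(u): return [(rect(D,.052,.058,.041),R),(rect(D,.026,.017,u+.07),G),(rect(D,.028,.022,u+.038),B)]
for n in('scene','top'):
    ps=[shot(n) for _ in range(4)];A[n]=ps[0];A[n]['color']=np.mean([p['color'] for p in ps],0).astype(np.uint8)
a=over('scene',318,185,66,60,6,L(.0228)); b=over('scene',318,185,66,60,6,L(.0298))
cv2.imwrite('pics/e1.png',np.hstack([a,b]))
print(ctrl.look_for(A['top'],'petri_dish')[:1]);s=ctrl.get_state();print(s['time'],s['eef_pos'],s['contact_force'])
E
```

```text
collar [0.0359 0.0335 0.0544] 1.0262071622393023
[[ 1.0262 -0.3623]
 [ 0.5731 -0.3853]
 [ 0.1969 -0.553 ]
 [ 0.5728 -0.6446]
 [ 0.4201  0.3513]
 [ 0.0522 -0.2881]
 [-0.494   0.5068]]
[{'position': [0.1303, 0.0812, 1.2051], 'p': 0.73}]
17.625 [0.4187 0.0364 0.2543] [ 0.1537  0.6715 -0.726 ]
```

View pics/e1.png

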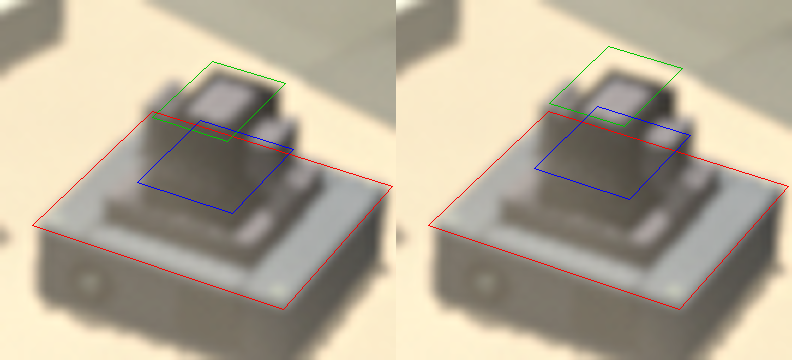

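The picture fits the latched-height model (left) rather than the sprung-up one (right). Both buttons stand out at (160,95) and (280,128), and the battery is square. Handing in.

```bash
python3 -c "
from plant import ctrl
print(ctrl.sign_off())"
```

```text
the job is handed in; nothing more can be done
None
```

I moved the battery from the charger to the power unit and handed the job in at about 18 s: it sits at latched height with both buttons out, pressed in with about 13 N, judged from the camera picture without a tug test.

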